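Fit a mounted grinding point in the spindle collet

TASK

Take the straight-sided (cylindrical) grinding point out of the wooden rack, set its shank into the collet of the upright grinder spindle and press it gently past the spring catches until it is fully home. Then turn the knurled nut clockwise, seen from above, until the collet grips the shank firmly, without overtightening, and let go. Leave the other two points, the grinding wheel and the steel offcut where they are.

Things in the scene. Friction and masses are not known exactly. Their poses are not given: they have to be found in the camera images.
- straight_point: Grinding point to fit: steel shank 8 mm in diameter, 42 mm long, its lower end rounded to a half ball; on it a brown stone head, a plain upright cylinder 20 mm in diameter, 26 mm tall (42 to 68 mm above the origin). 60 g +-30 %. Origin: centre of the shank's lower end; z up the shank. Starts upright in any of the rack's three holes, on its floor.
- straight_tip (a point): Centre of the lower end of the straight point's shank (same as its origin).
- straight_head (a point): Middle of the straight point's stone head, on its axis, 55 mm above the shank's lower end.
- cone_point: Bystander: mounted point on the same shank whose brown stone head tapers upwards from 24 mm to 8 mm diameter, 29 mm tall; stands in the rack. Origin at the shank's lower end.
- ball_point: Bystander: mounted point on the same shank with a ball-like brown stone head 23 mm in diameter; stands in the rack. Origin at the shank's lower end.
- rack: Fixed wooden block 55 x 210 x 32 mm (x, y, z) with three blind holes 9.8 mm in diameter, 26 mm deep, in a row along its own y, 75 mm apart, the middle one at its centre. Origin at the centre of its underside. The points stand loosely on the holes' floors, 6 mm above the table, so their stone heads begin 48 mm above it.
- grinder: Fixed upright grinder spindle: square rusty base 120 x 120 x 35 mm, finned aluminium motor 90 mm in diameter, dark shoulder 60 mm in diameter with its top 127 mm above the table, then a slim neck (28 mm) and on top the round collet nut, its top 165 mm above the table. Origin at the centre of the underside, z up the spindle axis. The spindle is locked; only the nut turns.
- spindle: Fixed bore on the spindle axis, 9.5 mm in diameter, 14 to 32 mm below the nut's top face. 24 mm below that face three spring catches reach in to 3 mm from the axis. Pushing the shank past them and on takes some 8 to 20 N; its weight alone, or letting it drop, does not pass them. Over 40 N on the bore or its floor is too hard. Origin on the axis 38 mm below the nut's top face.
- collet: Three steel jaws round the axis, 1 to 13 mm below the nut's top face; turning the nut clockwise moves them inwards 1.8 mm per rad. They start 1.8 to 5.8 mm clear of a centred 8 mm shank: the nut turns 1 to 3.2 rad before they touch (to be felt, it is not measured), then total jaw force grows by some 180 N per rad. Let go, the nut stays, or eases back to 139 N. Origin on the axis.
- seat (a point): Centre of the bore's floor, 32 mm below the nut's top face, 133 mm above the table: the shank's lower end rests here when fully home. The stone head then spans 10 to 36 mm above the nut's top face, and stands between the fingers when the nut is gripped.
- nut_top (a point): Centre of the top face of the round knurled nut: 36 mm in diameter, 24 mm tall below here, hole 22 mm; grip it anywhere round its outside. Loose, it turns against 0.25 N m of dry friction (at rest, this may act either way). The jaws' squeeze adds 0.0018 N m per N of total jaw force. Firm: over 50 N (adds 0.09 N m); aim for 0.15 to 0.2; over 180 N (0.32) is overtight. z up.
- wheel: Bystander: loose brown grinding wheel lying flat, 100 mm in diameter, 8 mm thick, steel bushing at its centre. Origin at the centre of its underside.
- offcut: Bystander: loose rusty steel bar, 110 x 35 x 20 mm (x, y, z). Origin at the centre of its underside.
Things that resemble listed ones, but are neither listed nor needed, are in the scene too. What is shaped like the straight_point but turquoise or yellow is not meant.

How it is judged:
By the outcome, as a careful person would: the job done as asked, in the order asked, and still so for the second after the job is handed in, with the robot touching nothing.
It also fails if it takes over 72 s, if anything falls off the work surface, if the arm or the gripper's body presses on something with over 40 N, if the wrist force passes 120 N, or if a joint passes its speed limit or range.

ROBOT

A 6-joint arm with a two-finger parallel gripper is mounted at the origin on the work surface. World frame = base frame: x ahead of the robot, y to its left, z up, the work surface at z = 0. Lengths are in m, angles in degrees, forces in N, time in s.
With the tool pointing down it reaches from about 0.3 to 0.75 m from the base axis. Payload 8.5 kg.
Tool frame: the origin (TCP) lies at the very end of the fingers, on their centre line; the grasp point (between the pads) lies 19 mm behind it; z points along the fingers, y is the direction in which the jaws open and shut (so a half turn about z gives the same grasp; the last joint's range is limited). The gripper opens to 88 mm and grips with 3 to 60 N. Pads are 18 mm wide; open, the fingers measure 123 mm over their backs; the gripper's body (75 mm by 187 mm) begins 45 mm behind the grasp point.
Start: joints at [-87.279, 21.807, 74.336, -0, 83.858, -12.336], TCP at [0.143, -0.531, 0.239] pointing down, gripper open.
Joint ranges: [-178.18, 178.18], [-50.72, 133.34], [12.68, 142.11], [-81.47, 261.47], [9.98, 163.14], [-165.26, 165.26]. Speed limits (degrees/s): [136.94, 136.94, 180, 180, 180, 180].

INTERFACE

Orientations are given as [roll, pitch, yaw] about the fixed x, y, z axes, in that order (R = Rz(yaw) Ry(pitch) Rx(roll)).
In Python, from cell import status, grab_frame, calibration, bot gives the robot as it stands. The module is installed in compiled form; this text tells all that it offers.
- The arm moves only by the tool jog_arm, never from a script. Its argument "rows" is a list that holds one entry, the list of rows, each a list of 5 numbers: the shift along the world's x, y, z in mm, then the turn about the world's z in rad, then the closure, from -1 (fully open) to 1 (shut). In form: [[[dx, dy, dz, roll, grip], ...]]. A call has 1 to 8 rows; each row is the pose to reach, as a shift and turn from the pose commanded when the call began; what a row does not reach only later rows make up. A row lasts 1/8 s, in which the tool goes at most 62.5 mm and 10.7 degrees, less where a joint would pass 70% of its speed; a pose out of reach is approached as far as the arm can. A call with a gripper value outside its range is refused whole. The fingers move at their own pace and stop on an object; "force" is the grip in N (left out, the last holds). Time passes only in rows, so rows that repeat a pose let the fingers close. It gives the time, the measured TCP pose, the force and the opening at its end, in the units of the state.
- status.sense(): the state, without advancing time (a new reading comes with each control period).
- grab_frame(name): name is "scene" or "top"; returns (picture, depth): 420x560x3 uint8, red, green, blue; 420x560 float32, m along the optical axis (not along the pixel's ray), 0 where there is no reading.
- calibration(name): a dict with "vfov" (degrees; the focal length in pixels is half the picture's height over the tangent of half this angle, whatever the lens; pixels are square), "cx", "cy" (the principal point, pixels), "camera_from_world" (4x4, takes a point from world to camera coordinates). Camera axes: x right, y down, z forward; pixel columns grow to the right and rows downward; lengths in m; the calibration is good to about 2 mm. A picture is of the moment at which its call begins. calibration takes no time and is no camera call.
- bot.job_done(): hands the job in, once; it reports no verdict.
The state is a dict: "time_s": time; "joint_positions": joint angles; "qvel": joint speeds; "tau": joint torques, N m; "tcp_pos": TCP position; "tool_rot": TCP orientation; "wrist_force": force on the tool from outside, world axes, zero at the start; "moment": the same for the moment, N m; "opening": finger opening in m.
Only numpy, scipy, OpenCV 4.12 (cv2) and the standard library are available. Lean on these libraries where they do the work, as an engineer would, in place of code of your own. Each camera call takes 0.05 s, during which the arm holds its last target. There are 200 camera calls.

## Working session

There is one attempt and no reset: what is moved stays moved. The work goes in short steps, Python scripts to look and compute and a tool call to move; the robot and the scene stay as the last step left them, time stands still between calls to the robot, and variables do not carry over. Pictures are saved under pics/ and viewed, about 8 in all and at most 12, crops included, and the job is handed in when it is done.

Besides the shell and the picture viewer there is one more tool, called after "Request:" by a JSON object that holds its "method" and its "body", one argument or row to a line. jog_arm: Moves the arm, as the interface text tells. Its arguments: {"type":"object","properties":{"rows":{"type":"array","items":{"type":"array","items":{"type":"array","items":{"type":"number"}}}},"force":{"type":"number"}},"required":["rows"]}

```bash
mkdir -p pics; cat > h.py <<'E'
import numpy as np,cv2
from cell import status,grab_frame,calibration,bot
def cal(n):
    c=calibration(n);f=210/np.tan(np.radians(c["vfov"]/2));return f,c["cx"],c["cy"],np.array(c["camera_from_world"])
def ray(n,u,v):
    f,cx,cy,T=cal(n);R,t=T[:3,:3],T[:3,3];return -R.T@t,R.T@np.array([(u-cx)/f,(v-cy)/f,1])
def plane(n,u,v,z):
    o,d=ray(n,u,v);return o+d*(z-o[2])/d[2]
def proj(n,p):
    f,cx,cy,T=cal(n);q=T[:3,:3]@np.array(p)+T[:3,3];return f*q[0]/q[2]+cx,f*q[1]/q[2]+cy,q[2]
def tri(a,b):
    (o1,d1),(o2,d2)=ray(*a),ray(*b);A=np.c_[d1,-d2];s=np.linalg.lstsq(A,o2-o1,rcond=None)[0]
    p,q=o1+s[0]*d1,o2+s[1]*d2;return (p+q)/2,np.linalg.norm(p-q)
def world(n,dep):
    f,cx,cy,T=cal(n);v,u=np.mgrid[:420,:560];P=np.stack([(u-cx)/f*dep,(v-cy)/f*dep,dep],-1)
    return (P-T[:3,3])@T[:3,:3]
E
python3 - <<'E'
from h import *
for n in("scene","top"):
    p,d=grab_frame(n);np.savez(f"pics/{n}0.npz",p=p,d=d);cv2.imwrite(f"pics/{n}0.png",p[...,::-1])
    print(n,cal(n),(d>0).mean())
s=status.sense();print(s)
a=[cv2.imread(f"pics/{n}0.png") for n in("scene","top")]
E
```

```text
scene (np.float64(513.7853258545094), 277.9498946202196, 205.7394198580282, array([[-0.74618101,  0.66565139, -0.01105088,  0.38170758],
       [ 0.39543001,  0.4297925 , -0.81173488, -0.14917705],
       [-0.53558287, -0.610071  , -0.58392154,  1.29322344],
       [ 0.        ,  0.        ,  0.        ,  1.        ]])) 0.9959481292517007
top (np.float64(415.2092697500654), 278.5565273239454, 209.52171028470582, array([[-4.19252746e-02, -9.99120608e-01,  5.31328013e-04,
         6.56582409e-02],
       [-9.77591561e-01,  4.09120548e-02, -2.06496839e-01,
         5.63065178e-01],
       [ 2.06293510e-01, -9.17685846e-03, -9.78447123e-01,
         8.30518084e-01],
       [ 0.00000000e+00,  0.00000000e+00,  0.00000000e+00,
         1.00000000e+00]])) 0.9959013605442177
{'time_s': 0.1, 'joint_positions': array([-8.72796758e+01,  2.18376333e+01,  7.43776561e+01,  5.94297296e-04,
        8.38576654e+01, -1.23333904e+01]), 'qvel': array([ 0.01682503, -0.08802225, -0.2470817 , -0.11230076, -0.1456677 ,
       -0.051779  ]), 'tau': array([ 2.10761100e-03, -4.38656616e+01, -2.24911273e+01,  7.13757961e-02,
        3.42893810e-02, -7.52311962e-05]), 'tcp_pos': array([ 0.14285933, -0.53087556,  0.23821101]), 'tool_rot': array([-1.79928855e+02, -1.61602869e-02,  1.50536406e+01]), 'wrist_force': array([ 0.13335659, -0.23750558, -0.00900431]), 'moment': array([-0.01021556,  0.04539579, -0.01387421]), 'opening': 0.08808164868988451}
```

View pics/scene0.png

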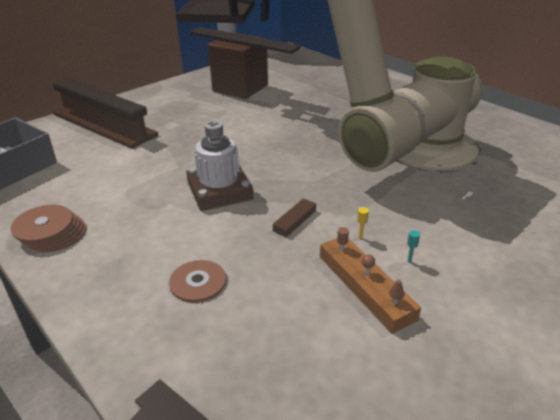

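View pics/top0.png

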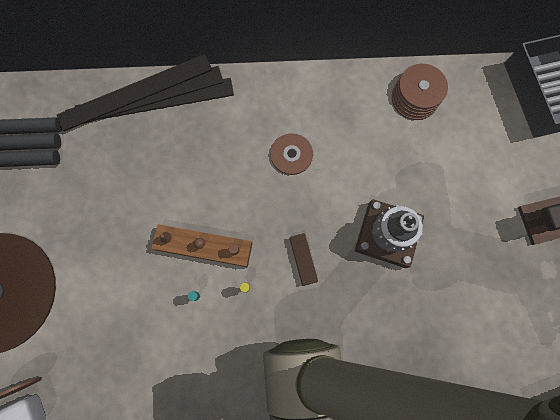

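The scene view shows the rack with three brown heads at (343,236), (368,261) and (397,288). A yellow point stands at (363,215) and a turquoise one at (413,239). In the top view the grinder nut is at about (408,222) and the rack heads are at (233,249), (199,243) and (165,238). The head at scene (343,236) / top (233,249) looks straight-sided, so I'll confirm it in a crop and measure.

```bash
python3 - <<'E'
from h import *
s=cv2.imread("pics/scene0.png");t=cv2.imread("pics/top0.png")
r=lambda i,x,y,w,h,k:cv2.resize(i[y:y+h,x:x+w],None,fx=k,fy=k,interpolation=cv2.INTER_CUBIC)
A=r(s,315,200,115,130,3.4);B=r(t,140,215,120,60,3.3);C=r(s,185,110,70,100,2.9);D=r(t,350,190,90,85,2.2)
cv=np.zeros((600,800,3),np.uint8)
for i,(x,y) in zip((A,B,C,D),((0,0),(400,0),(400,210),(605,210))):
    h,w=i.shape[:2];h=min(h,600-y);w=min(w,800-x);cv[y:y+h,x:x+w]=i[:h,:w]
cv2.imwrite("pics/crop1.png",cv)
# depth-based measure
for n in("scene","top"):
    z=np.load(f"pics/{n}0.npz");W=world(n,z["d"]);m=z["d"]>0
    for nm,px in dict(scene=dict(cyl=(343,232),nut=(213,128)),top=dict(cyl=(233,249),nut=(405,220)))[n].items():
        print(n,nm,W[px[1],px[0]].round(4))
    H=W[...,2]
    c=W[dict(scene=232,top=249)[n],dict(scene=343,top=233)[n]]
    near=m&(np.hypot(W[...,0]-c[0],W[...,1]-c[1])<.03)&(H>.045)
    P=W[near];print("head",len(P),P.min(0).round(4),P.max(0).round(4),P.mean(0).round(4))
    v,u=np.where(near);print("px",u.min(),u.max(),v.min(),v.max())
    g=W[dict(scene=128,top=220)[n],dict(scene=213,top=405)[n]]
    near=m&(np.hypot(W[...,0]-g[0],W[...,1]-g[1])<.045)&(H>.14)
    P=W[near];print("nut",len(P),P.min(0).round(4),P.max(0).round(4),np.median(P,0).round(4))
    v,u=np.where(near);print("px",u.min(),u.max(),v.min(),v.max())
E
```

```text
scene cyl [0.4873 0.1453 0.0739]
scene nut [ 0.5198 -0.1838  0.1643]
head 181 [0.4745 0.1315 0.0471] [0.4959 0.1514 0.0763] [0.4874 0.1439 0.0655]
px 337 348 227 244
nut 289 [ 0.4931 -0.2159  0.1409] [ 0.529  -0.179   0.1668] [ 0.5147 -0.1897  0.1594]
px 204 222 120 137
top cyl [0.4831 0.1398 0.0718]
top nut [ 0.5155 -0.197   0.1506]
head 86 [0.4744 0.1299 0.0507] [0.4935 0.148  0.0775] [0.483  0.1388 0.0712]
px 229 238 244 254
nut 353 [ 0.4915 -0.2172  0.1408] [ 0.5287 -0.181   0.1678] [ 0.5095 -0.1991  0.1625]
px 397 418 212 232
```

View pics/crop1.png

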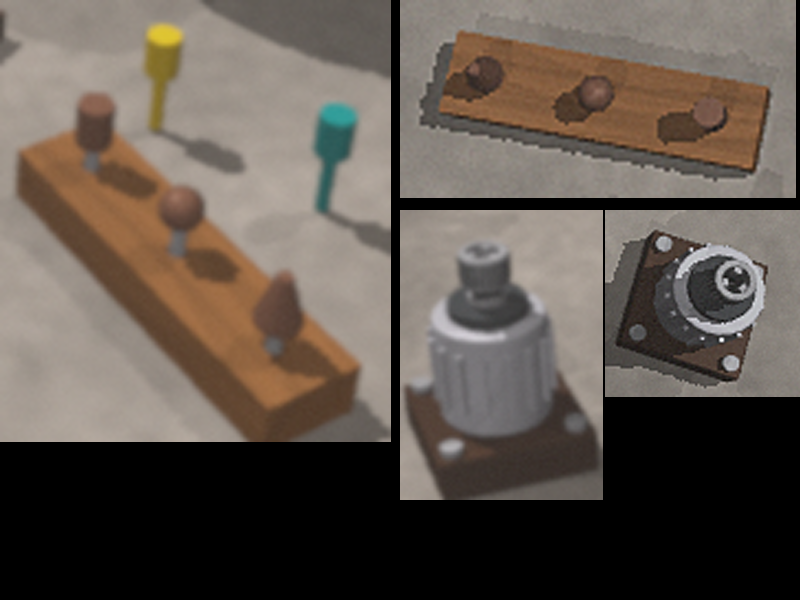

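The crop shows the straight-sided brown cylinder at scene (343,236) / top (233,249). The others are a ball (368,261) and a cone (397,288), and the yellow and turquoise lookalikes stand outside the rack. So the meant point is the one at about (0.4845, 0.140). Its head top measures about 0.075 in both views. The nut is at about (0.5105, −0.198), with its top at about 0.166.

Now I'll move above it while turning the tool.

Request:
{"method": "jog_arm", "body": {
  "rows": [
    [[40,60,0,0.18,0.0],[80,120,0,0.36,0.0],[120,180,0,0.54,0.0],[150,240,0,0.72,0.0],[180,300,0,0.9,0.0],[210,360,0,1.08,0.0],[240,420,0,1.26,0.0],[270,480,0,1.44,0.0]]
  ],
  "force": 30
}}

```text
time_s: 1.1
tcp_pos: [0.3902, -0.0953, 0.2388]
tool_rot: [180.0, 0.0, 97.9]
wrist_force: [0.5, 0.4, 0.1]
opening: 0.0443
```

Request:
{"method": "jog_arm", "body": {
  "rows": [
    [[10,50,0,0.18,0.0],[20,100,0,0.36,0.0],[30,140,0,0.54,0.0],[50,180,0,0.72,0.0],[72,191,-20,0.9,0.0],[72,191,-50,1.08,0.0],[72,191,-70,1.26,0.0],[72,191,-80,1.44,0.0]]
  ]
}}

```text
time_s: 2.1
tcp_pos: [0.4612, 0.0939, 0.1574]
tool_rot: [180.0, -0.1, -179.6]
wrist_force: [0.3, -0.3, -0.2]
opening: 0.0443
```

Request:
{"method": "jog_arm", "body": {
  "rows": [
    [[12,23,-10,0,0.0],[23,46,-20,0,0.0],[23,46,-40,0,0.0],[23,46,-50,0,0.0],[23,46,-60,0,0.0],[23,46,-60,0,0.0]]
  ]
}}

```text
time_s: 2.85
tcp_pos: [0.4846, 0.1396, 0.0984]
tool_rot: [-180.0, -0.1, -180.0]
wrist_force: [-0.4, 0.2, 0.1]
opening: 0.0441
```

```bash
python3 - <<'E'
from h import *
s=status.sense();print(s["tcp_pos"],s["tool_rot"])
p,d=grab_frame("scene");q,_=grab_frame("top")
r=lambda i,x,y,w,h,k:cv2.resize(i[y:y+h,x:x+w,::-1],None,fx=k,fy=k,interpolation=cv2.INTER_CUBIC)
cv2.imwrite("pics/a1.png",np.hstack([r(p,280,150,130,180,3),r(q,170,180,130,180,3)]))
E
```

```text
[0.48456258 0.13957277 0.09838433] [-1.79996557e+02 -5.59114307e-02 -1.79951723e+02]
```

View pics/a1.png

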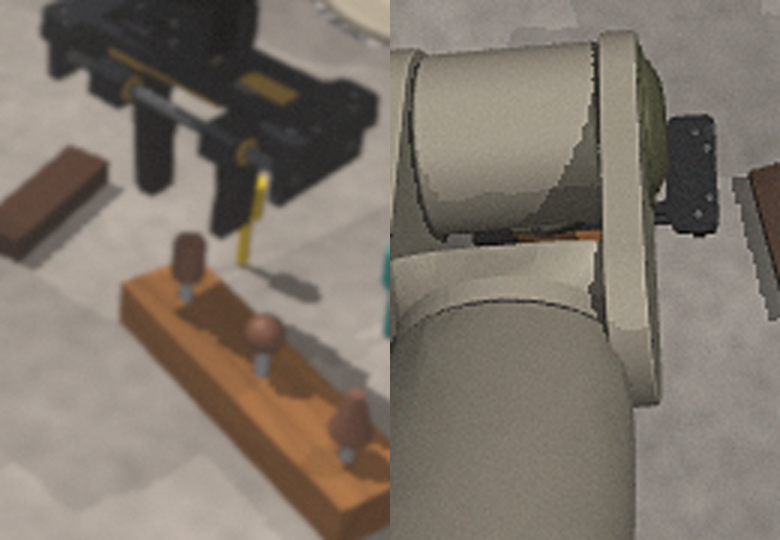

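The scene view shows the fingers above and straddling the cylinder at crop (189,260). The yellow point stands clear behind, and the arm blocks the top view. I'll descend and grip.

Request:
{"method": "jog_arm", "body": {
  "rows": [
    [[0,0,-20,0,0.0],[0,0,-35,0,0.0],[0,0,-46,0,0.0],[0,0,-54,0,0.0],[0,0,-56,0,0.0],[0,0,-56,0,0.0]]
  ]
}}

```text
time_s: 3.7
tcp_pos: [0.4849, 0.1398, 0.0429]
tool_rot: [180.0, 0.0, -179.9]
wrist_force: [0.1, 0.1, -0.3]
opening: 0.044
```

Request:
{"method": "jog_arm", "body": {
  "rows": [
    [[0,0,0,0,0.3],[0,0,0,0,1],[0,0,0,0,1],[0,0,0,0,1],[0,0,0,0,1],[0,0,0,0,1]]
  ],
  "force": 30
}}

```text
time_s: 4.45
tcp_pos: [0.4849, 0.1398, 0.0428]
tool_rot: [180.0, 0.0, -179.9]
wrist_force: [-1.1, 0.5, 1.0]
opening: 0.0187
```

Request:
{"method": "jog_arm", "body": {
  "rows": [
    [[0,0,10,0,1],[0,0,30,0,1],[0,0,60,0,1],[0,0,100,0,1],[0,0,140,0,1],[0,0,180,0,1],[0,0,200,0,1],[0,0,200,0,1]]
  ]
}}

```text
time_s: 5.45
tcp_pos: [0.485, 0.1398, 0.2442]
tool_rot: [180.0, 0.2, -179.9]
wrist_force: [-0.3, -0.4, -1.5]
opening: 0.0188
```

```bash
python3 - <<'E'
from h import *
s=status.sense();print(s["tcp_pos"],s["opening"],s["wrist_force"])
p,d=grab_frame("scene");np.savez("pics/l.npz",p=p,d=d)
u,v,_=proj("scene",s["tcp_pos"]);print(u,v)
u,v=int(u),int(v)
cv2.imwrite("pics/a2.png",cv2.resize(p[max(0,v-50):v+60,u-50:u+60,::-1],None,fx=5,fy=5,interpolation=cv2.INTER_CUBIC))
E
```

```text
[0.48498289 0.13982465 0.24420419] 0.018802037989408243 [-0.29963185 -0.44671001 -1.46213937]
348.2329132888524 144.80929927816877
```

View pics/a2.png

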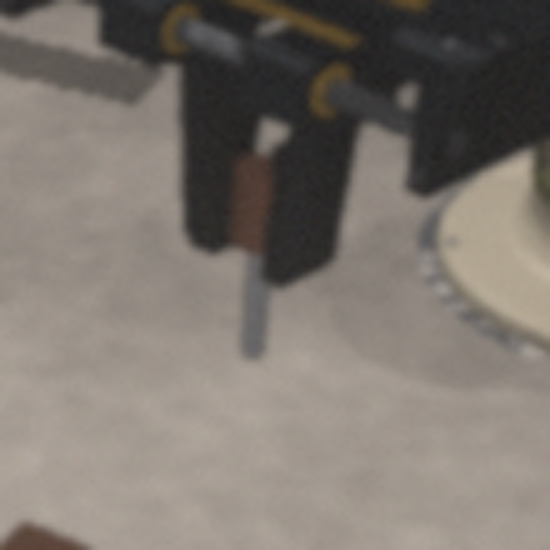

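```bash
python3 - <<'E'
from h import *
x,y,z=status.sense()["tcp_pos"]
for dz in(-.036,0.006,.032):print(dz,np.round(proj("scene",[x,y,z+dz]),1))
z0=np.load("pics/l.npz");p=z0["p"];d=z0["d"]
# row by row centre of shank by gradient against the ground, using depth
W=world("scene",d)
for v in range(126,170,3):
    m=(d[v]>0)&(np.abs(W[v,:,2])>.17)&(np.abs(np.arange(560)-349)<8)
    u=np.where(m)[0]
    # red mask for head
    q=p[v].astype(int);r=np.where((q[:,0]-q[:,2]>25)&(np.abs(np.arange(560)-349)<12))[0]
    print(v,u.min() if len(u) else None,u.max() if len(u) else None,W[v,u].mean(0).round(4) if len(u) else '', (r.min(),r.max()) if len(r) else '')
E
```

```text
-0.036 [346.8 165.1   0.8]
0.006 [348.6 142.1   0.8]
0.032 [349.8 127.1   0.8]
126 342 356 [0.4884 0.1412 0.2786] (np.int64(348), np.int64(349))
129 342 356 [0.4924 0.145  0.2763] (np.int64(346), np.int64(350))
132 342 356 [0.4925 0.1456 0.2715] (np.int64(347), np.int64(350))
135 342 356 [0.4929 0.1463 0.2668] (np.int64(346), np.int64(350))
138 342 356 [0.493  0.1463 0.2617] (np.int64(346), np.int64(349))
141 342 356 [0.4934 0.1476 0.2572] (np.int64(346), np.int64(349))
144 346 356 [0.4941 0.1527 0.2543] 
147 347 356 [0.4922 0.1529 0.2484] 
150 347 355 [0.4907 0.1509 0.2417] 
153 346 350 [0.4864 0.1419 0.2309] 
156 346 350 [0.4868 0.1426 0.2259] 
159 346 350 [0.4864 0.1428 0.2204] 
162 346 350 [0.4856 0.1426 0.2144] 
165 347 348 [0.4862 0.1425 0.209 ] 
168 None None
```

The crop shows the point held upright between the pads, with the shank tip at scene pixel (348,165). The depth puts its axis within about 1 mm of the TCP and its tip at z ≈ 0.208. Next I'll carry it over the nut.

Request:
{"method": "jog_arm", "body": {
  "rows": [
    [[3,-40,0,0.1,1],[6,-90,0,0.2,1],[9,-140,0,0.3,1],[12,-190,0,0.4,1],[15,-240,0,0.5,1],[20,-290,0,0.6,1],[25,-325,0,0.65,1],[25,-338,0,0.65,1]]
  ]
}}

```text
time_s: 6.5
tcp_pos: [0.5094, -0.1996, 0.2412]
tool_rot: [179.9, -0.1, -142.8]
wrist_force: [-0.4, 0.4, -0.2]
opening: 0.0187
```

Request:
{"method": "jog_arm", "body": {
  "rows": [
    [[0,0,0,0,1],[0,0,0,0,1]]
  ]
}}

```text
time_s: 6.75
tcp_pos: [0.5097, -0.1969, 0.2426]
tool_rot: [180.0, 0.0, -142.6]
wrist_force: [0.5, -0.3, -1.1]
opening: 0.0186
```

```bash
python3 - <<'E'
from h import *
s=status.sense();print(s["tcp_pos"],s["tool_rot"],s["joint_positions"].round(1))
p,d=grab_frame("scene");q,e=grab_frame("top");np.savez("pics/n.npz",p=p,d=d,q=q,e=e)
W=world("scene",d);v,u=np.mgrid[:420,:560]
m=(d>0)&(np.hypot(W[...,0]-.51,W[...,1]+.198)<.03)
sh=m&(W[...,2]>.175)&(W[...,2]<.2);nt=m&(W[...,2]>.145)&(W[...,2]<.168)
print("shank",sh.sum(),u[sh].mean(),W[sh].mean(0).round(4));
uu=u[nt];print("nut",uu.min(),uu.max(),v[nt].min(),v[nt].max(),W[nt].min(0),W[nt].max(0))
cv2.imwrite("pics/a3.png",np.hstack([cv2.resize(p[60:190,150:280,::-1],None,fx=4,fy=4,interpolation=cv2.INTER_CUBIC),cv2.resize(q[170:300,340:410,::-1],None,fx=4,fy=4,interpolation=cv2.INTER_CUBIC)]))
E
```

```text
[ 0.50965169 -0.19689817  0.24261769] [ 1.79961243e+02  5.14819589e-04 -1.42649665e+02] [ -33.5   21.3   74.5    0.    84.3 -160.9]
shank 0 nan [nan nan nan]
nut 204 222 120 136 [ 0.49324977 -0.21621102  0.145038  ] [ 0.52976122 -0.17719392  0.16667675]<stdin>:7: RuntimeWarning: Mean of empty slice.
  ret = ret.dtype.type(ret / rcount)
  ret = um.true_divide(
```

View pics/a3.png

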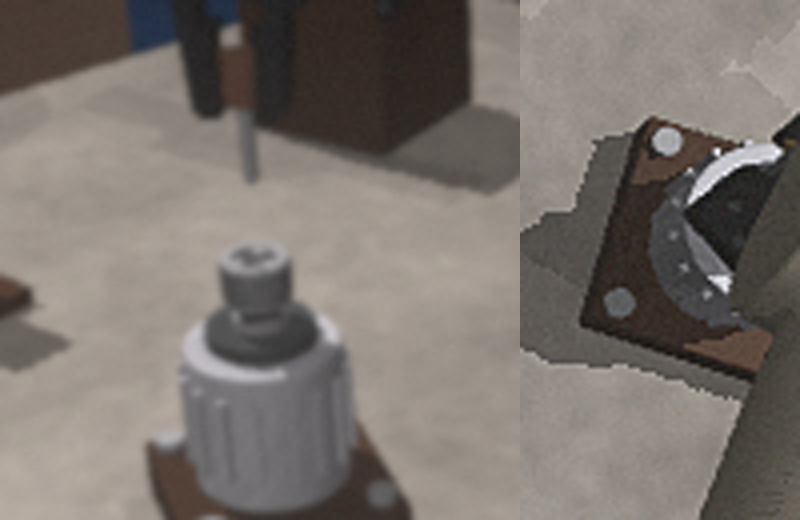

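```bash
python3 - <<'E'
from h import *
t=status.sense()["tcp_pos"];tip=t-[0,0,.036]
print("tip proj",np.round(proj("scene",tip),2),"nut proj",np.round(proj("scene",[.5105,-.198,.165]),2))
print("seen tip",plane("scene",212.75,105.2,tip[2]),"seen nut",plane("scene",214,124.2,.165))
z=np.load("pics/n.npz");p,d=z["p"],z["d"];W=world("scene",d)
for v in range(86,108,2):
    a=np.arange(560);u=np.where((np.abs(a-213)<7)&(d[v]>0)&(W[v,:,2]>.1)&(np.abs(W[v,:,0]-.51)<.06))[0]
    print(v,u.min() if len(u) else'',u.max() if len(u) else'',W[v,u].mean(0).round(4) if len(u) else '')
# nut top ellipse: pixels with height within 3mm
m=((np.abs(W[...,2]-.165)<.004)&(np.hypot(W[...,0]-.51,W[...,1]+.198)<.03)&(d>0)).astype(np.uint8)
c=max(cv2.findContours(m,0,1)[0],key=cv2.contourArea);print("ellipse",cv2.fitEllipse(cv2.convexHull(c)))
g=np.load("pics/top0.npz");W=world("top",g["d"])
m=((np.abs(W[...,2]-.165)<.005)&(np.hypot(W[...,0]-.51,W[...,1]+.198)<.03)).astype(np.uint8)
c=max(cv2.findContours(m,0,1)[0],key=cv2.contourArea);E=cv2.fitEllipse(cv2.convexHull(c));print("top",E,plane("top",*E[0],.165))
g=np.load("pics/scene0.npz");W=world("scene",g["d"])
m=((np.abs(W[...,2]-.165)<.005)&(np.hypot(W[...,0]-.51,W[...,1]+.198)<.03)).astype(np.uint8)
c=max(cv2.findContours(m,0,1)[0],key=cv2.contourArea);F=cv2.fitEllipse(cv2.convexHull(c));print("scene",F,plane("scene",*F[0],.165),tri(("top",*E[0]),("scene",*F[0])))
E
```

```text
tip proj [211.39 104.85   1.02] nut proj [212.59 123.9    1.04]
seen tip [ 0.50874704 -0.19381326  0.20688852] seen nut [ 0.50920224 -0.19493275  0.165     ]
86 207 219 [ 0.5105 -0.1844  0.2504]
88 209 219 [ 0.5083 -0.1845  0.2457]
90 209 218 [ 0.5088 -0.1862  0.2412]
92 209 212 [ 0.5102 -0.1953  0.2346]
94 209 212 [ 0.5103 -0.1958  0.2304]
96 210 213 [ 0.5096 -0.1939  0.2266]
98 210 213 [ 0.5092 -0.1951  0.2219]
100 210 213 [ 0.5107 -0.1942  0.2184]
102 210 213 [ 0.5097 -0.1958  0.2134]
104 210 213 [ 0.5104 -0.1953  0.2095]
106   
ellipse ((212.76901245117188, 124.86073303222656), (9.95632266998291, 17.808002471923828), 85.38336181640625)
top ((408.45159912109375, 221.53500366210938), (18.623966217041016, 20.050437927246094), 120.3592529296875) [ 0.50983886 -0.19859248  0.165     ]
scene ((212.89410400390625, 125.02642822265625), (10.22671127319336, 18.172693252563477), 85.95524597167969) [ 0.51301982 -0.19346722  0.165     ] (array([ 0.50991458, -0.19913127,  0.16202424]), np.float64(0.001139720759052278))
```

The image shows the tip at scene (212.7,105.3) and the nut centre at (213–214,124). Correcting by about (+0.5, −1.5) mm puts them in line. I'll descend gently and feel for contact.

Request:
{"method": "jog_arm", "body": {
  "rows": [
    [[0.5,-1.5,-10,0,1],[0.5,-1.5,-20,0,1],[0.5,-1.5,-30,0,1],[0.5,-1.5,-36,0,1],[0.5,-1.5,-42,0,1],[0.5,-1.5,-46,0,1],[0.5,-1.5,-48,0,1],[0.5,-1.5,-48,0,1]]
  ]
}}

```text
time_s: 7.85
tcp_pos: [0.5103, -0.1997, 0.1948]
tool_rot: [-180.0, 0.0, -142.7]
wrist_force: [0.3, -0.5, -0.3]
opening: 0.0192
```

Request:
{"method": "jog_arm", "body": {
  "rows": [
    [[0,0,-2,0,1],[0,0,-4,0,1],[0,0,-5,0,1],[0,0,-5,0,1]]
  ]
}}

```text
time_s: 8.35
tcp_pos: [0.5103, -0.1997, 0.1897]
tool_rot: [180.0, -0.0, -142.7]
wrist_force: [0.0, 0.4, -0.0]
opening: 0.0192
```

Request:
{"method": "jog_arm", "body": {
  "rows": [
    [[0,1,0,0,1],[0,1,-2,0,1],[0,1,-4,0,1],[0,1,-5,0,1],[0,1,-5,0,1]]
  ]
}}

```text
time_s: 8.98
tcp_pos: [0.5102, -0.1987, 0.1846]
tool_rot: [180.0, -0.0, -142.7]
wrist_force: [0.1, 0.3, -0.7]
opening: 0.0188
```

Request:
{"method": "jog_arm", "body": {
  "rows": [
    [[0,0,-1,0,1],[0,0,-2,0,1],[0,0,-3,0,1],[0,0,-4,0,1],[0,0,-4,0,1]]
  ]
}}

```text
time_s: 9.6
tcp_pos: [0.5103, -0.1987, 0.1807]
tool_rot: [180.0, -0.0, -142.7]
wrist_force: [0.7, -0.8, -0.4]
opening: 0.0187
```

Request:
{"method": "jog_arm", "body": {
  "rows": [
    [[0,0,0,0,1],[0,0,-1,0,1],[0,0,-2,0,1],[0,0,-3,0,1],[0,0,-4,0,1],[0,0,-4,0,1]]
  ],
  "force": 50
}}

```text
time_s: 10.35
tcp_pos: [0.5105, -0.1989, 0.1769]
tool_rot: [-180.0, 0.0, -142.7]
wrist_force: [1.9, -0.3, 0.9]
opening: 0.0183
```

Request:
{"method": "jog_arm", "body": {
  "rows": [
    [[0,0,-1,0,1],[0,0,-2,0,1],[0,0,-2,0,1]]
  ]
}}

```text
time_s: 10.72
tcp_pos: [0.5106, -0.1989, 0.1752]
tool_rot: [-179.9, 0.0, -142.7]
wrist_force: [0.7, -0.4, 4.4]
opening: 0.0184
```

Request:
{"method": "jog_arm", "body": {
  "rows": [
    [[0,0,-0.5,0,1],[0,0,-1,0,1],[0,0,-1.5,0,1],[0,0,-2,0,1],[0,0,-2,0,1]]
  ]
}}

```text
time_s: 11.35
tcp_pos: [0.5103, -0.1988, 0.1724]
tool_rot: [180.0, -0.0, -142.7]
wrist_force: [1.4, -1.6, 0.2]
opening: 0.0185
```

Request:
{"method": "jog_arm", "body": {
  "rows": [
    [[0,0,-0.5,0,1],[0,0,-1,0,1],[0,0,-1,0,1]]
  ]
}}

```text
time_s: 11.72
tcp_pos: [0.5103, -0.1987, 0.1717]
tool_rot: [-180.0, -0.0, -142.7]
wrist_force: [1.7, -1.2, 0.9]
opening: 0.0188
```

Request:
{"method": "jog_arm", "body": {
  "rows": [
    [[0,0,-0.5,0,1],[0,0,-1,0,1],[0,0,-1,0,1]]
  ]
}}

```text
time_s: 12.1
tcp_pos: [0.5104, -0.1987, 0.171]
tool_rot: [-180.0, 0.0, -142.7]
wrist_force: [1.0, -1.7, 4.9]
opening: 0.0185
```

Request:
{"method": "jog_arm", "body": {
  "rows": [
    [[0,0,-0.5,0,1],[0,0,-1,0,1],[0,0,-1,0,1]]
  ]
}}

```text
time_s: 12.48
tcp_pos: [0.5103, -0.1987, 0.1696]
tool_rot: [180.0, -0.0, -142.7]
wrist_force: [1.3, -1.0, 2.3]
opening: 0.0183
```

Request:
{"method": "jog_arm", "body": {
  "rows": [
    [[0,0,-0.5,0,1],[0,0,-1,0,1],[0,0,-1,0,1]]
  ]
}}

```text
time_s: 12.85
tcp_pos: [0.5104, -0.1987, 0.1695]
tool_rot: [-179.9, 0.0, -142.7]
wrist_force: [0.4, -0.9, 8.7]
opening: 0.0182
```

Request:
{"method": "jog_arm", "body": {
  "rows": [
    [[0,0,-0.5,0,1],[0,0,-0.7,0,1],[0,0,-0.7,0,1]]
  ]
}}

```text
time_s: 13.22
tcp_pos: [0.5106, -0.1987, 0.1694]
tool_rot: [-179.9, 0.0, -142.7]
wrist_force: [0.4, 0.5, 11.8]
opening: 0.0181
```

Request:
{"method": "jog_arm", "body": {
  "rows": [
    [[0,0,-0.5,0,1],[0,0,-0.7,0,1],[0,0,-0.7,0,1]]
  ]
}}

```text
time_s: 13.6
tcp_pos: [0.5107, -0.1988, 0.169]
tool_rot: [-179.9, 0.1, -142.7]
wrist_force: [-0.7, -0.0, 15.7]
opening: 0.0187
```

Request:
{"method": "jog_arm", "body": {
  "rows": [
    [[0,0,-0.5,0,1],[0,0,-1,0,1],[0,0,-1,0,1]]
  ]
}}

```text
time_s: 13.98
tcp_pos: [0.5109, -0.1989, 0.1689]
tool_rot: [-179.8, 0.1, -142.7]
wrist_force: [-1.4, 2.0, 21.0]
opening: 0.0181
```

Request:
{"method": "jog_arm", "body": {
  "rows": [
    [[0,0,-0.5,0,1],[0,0,-1,0,1],[0,0,-1,0,1]]
  ]
}}

```text
time_s: 14.35
tcp_pos: [0.5112, -0.1989, 0.1687]
tool_rot: [-179.7, 0.1, -142.7]
wrist_force: [-2.7, 3.5, 27.2]
opening: 0.0184
```

The force rises stiffly to 27 N with hardly any travel, at the expected home height of TCP ≈ 0.169. So the shank is on the floor. I'll relieve the push, open and check.

Request:
{"method": "jog_arm", "body": {
  "rows": [
    [[0,0,2,0,1],[0,0,4,0,1],[0,0,4,0,1]]
  ]
}}

```text
time_s: 14.72
tcp_pos: [0.5103, -0.1987, 0.1696]
tool_rot: [-180.0, 0.0, -142.7]
wrist_force: [0.2, -1.7, 5.1]
opening: 0.0185
```

Request:
{"method": "jog_arm", "body": {
  "rows": [
    [[0,0,0,0,0.5],[0,0,0,0,0.0],[0,0,0,0,-0.4],[0,0,0,0,-0.4],[0,0,0,0,-0.4]]
  ]
}}

```text
time_s: 15.35
tcp_pos: [0.5102, -0.1987, 0.1692]
tool_rot: [180.0, -0.0, -142.7]
wrist_force: [0.6, 0.4, 0.2]
opening: 0.0595
```

```bash
python3 - <<'E'
from h import *
s=status.sense();print(s["tcp_pos"],s["opening"],s["wrist_force"],s["moment"])
p,d=grab_frame("scene");W=world("scene",d);v,u=np.mgrid[:420,:560];q=p.astype(int)
r=(q[...,0]-q[...,2]>25)&(np.hypot(W[...,0]-.51,W[...,1]+.198)<.03)&(W[...,2]>.165)
print("head",r.sum(),W[r].min(0),W[r].max(0),u[r].mean(),v[r].min(),v[r].max())
for z in(.175,.201):print(np.round(proj("scene",[.5103,-.1987,z]),1))
cv2.imwrite("pics/a4.png",cv2.resize(p[60:190,150:280,::-1],None,fx=4,fy=4,interpolation=cv2.INTER_CUBIC))
E
```

```text
[ 0.51022939 -0.19866061  0.16924882] 0.05953163010616366 [0.56173451 0.37045993 0.20654092] [ 0.09923972 -0.13922068 -0.03785911]
head 121 [ 0.48539854 -0.2067217   0.17725035] [ 0.53859281 -0.17013545  0.26623037] 208.49586776859505 75 120
[212.  119.3   1. ]
[210.9 107.4   1. ]
```

View pics/a4.png

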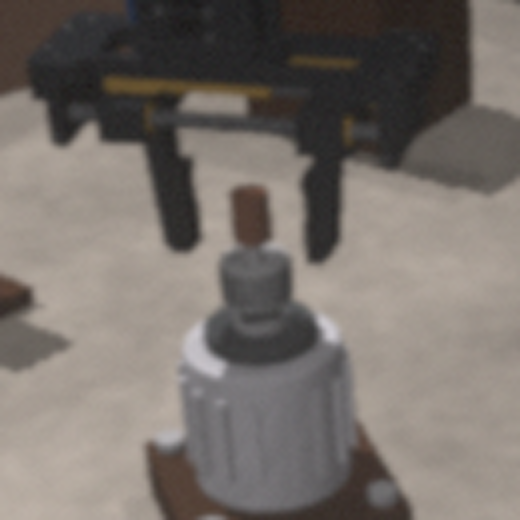

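The picture shows the head seated upright on the nut at crop (250,215), spanning scene v ≈ 107–121 as predicted for home. Next I'll lower the fingers round the nut and grip it.

Request:
{"method": "jog_arm", "body": {
  "rows": [
    [[0,0,-8,0,-0.4],[0,0,-16,0,-0.4],[0,0,-22,0,-0.4],[0,0,-25.5,0,-0.4],[0,0,-25.5,0,-0.4]]
  ]
}}

```text
time_s: 16.02
tcp_pos: [0.5102, -0.1986, 0.1436]
tool_rot: [180.0, -0.0, -142.7]
wrist_force: [-0.3, 0.7, 0.4]
opening: 0.0617
```

Request:
{"method": "jog_arm", "body": {
  "rows": [
    [[0,0,0,0,0.0],[0,0,0,0,0.2],[0,0,0,0,1],[0,0,0,0,1],[0,0,0,0,1],[0,0,0,0,1]]
  ],
  "force": 55
}}

```text
time_s: 16.77
tcp_pos: [0.5105, -0.1989, 0.144]
tool_rot: [-179.9, 0.0, -142.7]
wrist_force: [1.4, -2.4, 1.1]
opening: 0.0352
```

```bash
python3 - <<'E'
from h import *
s=status.sense();print(s["tcp_pos"],s["tool_rot"],s["opening"],s["wrist_force"],s["moment"],s["joint_positions"].round(1))
E
```

```text
[ 0.5105006  -0.19894692  0.14402735] [-1.79949021e+02  1.16577756e-02 -1.42692043e+02] 0.03515108998660035 [ 1.37139946 -2.43189397  1.05305106] [-0.20948257 -0.33396715 -0.03422649] [ -33.7   26.6   83.4   -0.    70.  -161. ]
```

Request:
{"method": "jog_arm", "body": {
  "rows": [
    [[0,0,0,-0.1,1],[0,0,0,-0.22,1],[0,0,0,-0.34,1],[0,0,0,-0.46,1]]
  ]
}}

```text
time_s: 17.27
tcp_pos: [0.5107, -0.1994, 0.144]
tool_rot: [-179.9, 0.0, -169.2]
wrist_force: [2.5, -4.7, 0.2]
opening: 0.0351
```

```bash
cat > m.py <<'E'
from h import *
s=status.sense();print(s["time_s"],s["tcp_pos"].round(4),"yaw",s["tool_rot"].round(1),s["wrist_force"].round(1),"M",s["moment"].round(3),"j6",s["joint_positions"][5].round(1),"qv6",s["qvel"][5].round(1),"tau6",s["tau"][5].round(3),s["opening"].round(4))
E
python3 m.py
```

```text
Traceback (most recent call last):
  File "m.py", line 2, in <module>
    s=status.sense();print(s["time_s"],s["tcp_pos"].round(4),"yaw",s["tool_rot"].round(1),s["wrist_force"].round(1),"M",s["moment"].round(3),"j6",s["joint_positions"][5].round(1),"qv6",s["qvel"][5].round(1),"tau6",s["tau"][5].round(3),s["opening"].round(4))
                                                                                                                                                                                                                                           ^^^^^^^^^^^^^^^^^^
AttributeError: 'float' object has no attribute 'round'
```

```bash
sed -i 's/s\["opening"\].round(4)/round(s["opening"],4)/' m.py; python3 m.py
```

```text
17.275 [ 0.5107 -0.1994  0.144 ] yaw [-179.9    0.  -169.2] [ 2.5 -4.7  0.2] M [-0.596 -0.59   0.238] j6 -134.4 qv6 54.6 tau6 -0.998 0.0351
```

Request:
{"method": "jog_arm", "body": {
  "rows": [
    [[0,0,0,-0.1,1],[0,0,0,-0.2,1],[0,0,0,-0.3,1],[0,0,0,-0.4,1]]
  ]
}}

```text
time_s: 17.77
tcp_pos: [0.5107, -0.1999, 0.1441]
tool_rot: [-179.9, 0.1, 167.9]
wrist_force: [1.7, -7.2, -1.0]
opening: 0.0352
```

```bash
python3 m.py
```

```text
17.775 [ 0.5107 -0.1999  0.1441] yaw [-1.799e+02  1.000e-01  1.679e+02] [ 1.7 -7.2 -1. ] M [-0.973 -0.541  0.258] j6 -111.5 qv6 45.4 tau6 -0.787 0.0352
```

Request:
{"method": "jog_arm", "body": {
  "rows": [
    [[0.2,-0.6,0,-0.08,1],[0.4,-1.2,0,-0.16,1],[0.4,-1.2,0,-0.24,1]]
  ]
}}

```text
time_s: 18.15
tcp_pos: [0.5107, -0.2002, 0.144]
tool_rot: [-180.0, 0.0, 154.2]
wrist_force: [-0.2, -2.8, 0.6]
opening: 0.0352
```

```bash
python3 m.py
```

```text
18.15 [ 0.5107 -0.2002  0.144 ] yaw [-180.     0.   154.2] [-0.2 -2.8  0.6] M [-0.388 -0.131  0.275] j6 -97.9 qv6 36.2 tau6 -0.586 0.0352
```

Request:
{"method": "jog_arm", "body": {
  "rows": [
    [[0,0,0,-0.08,1],[0,0,0,-0.16,1],[0,0,0,-0.24,1]]
  ]
}}

```text
time_s: 18.52
tcp_pos: [0.5105, -0.2004, 0.144]
tool_rot: [-179.9, 0.0, 140.4]
wrist_force: [-1.4, -3.7, 2.2]
opening: 0.0349
```

```bash
python3 m.py
```

```text
18.525 [ 0.5105 -0.2004  0.144 ] yaw [-179.9    0.   140.4] [-1.4 -3.7  2.2] M [-0.535 -0.032  0.234] j6 -84.2 qv6 36.4 tau6 -0.58 0.0349
```

Request:
{"method": "jog_arm", "body": {
  "rows": [
    [[0,0,0,-0.08,1],[0,0,0,-0.16,1],[0,0,0,-0.24,1]]
  ]
}}

```text
time_s: 18.9
tcp_pos: [0.5103, -0.2006, 0.144]
tool_rot: [-179.9, 0.0, 126.7]
wrist_force: [-1.7, -4.8, 2.3]
opening: 0.0349
```

```bash
python3 m.py
```

```text
18.9 [ 0.5103 -0.2006  0.144 ] yaw [-179.9    0.   126.7] [-1.7 -4.8  2.3] M [-0.787  0.167  0.292] j6 -70.4 qv6 36.3 tau6 -0.548 0.0349
```

Request:
{"method": "jog_arm", "body": {
  "rows": [
    [[-0.2,-0.4,0,-0.08,1],[-0.3,-0.8,0,-0.16,1],[-0.3,-0.8,0,-0.24,1]]
  ]
}}

```text
time_s: 19.27
tcp_pos: [0.5101, -0.2008, 0.144]
tool_rot: [-180.0, 0.0, 112.9]
wrist_force: [-1.8, -2.3, 2.5]
opening: 0.0354
```

```bash
python3 m.py
```

```text
19.275 [ 0.5101 -0.2008  0.144 ] yaw [-180.     0.   112.9] [-1.8 -2.3  2.5] M [-0.289  0.086  0.347] j6 -56.8 qv6 36.3 tau6 -0.495 0.0354
```

Request:
{"method": "jog_arm", "body": {
  "rows": [
    [[0,0,0,-0.08,1],[0,0,0,-0.16,1],[0,0,0,-0.24,1]]
  ]
}}

```text
time_s: 19.65
tcp_pos: [0.5098, -0.2009, 0.144]
tool_rot: [-179.9, 0.0, 99.2]
wrist_force: [-2.4, -2.4, 3.2]
opening: 0.0351
```

```bash
python3 m.py
```

```text
19.65 [ 0.5098 -0.2009  0.144 ] yaw [-179.9    0.    99.2] [-2.4 -2.4  3.2] M [-0.422  0.287  0.373] j6 -43.0 qv6 36.4 tau6 -0.427 0.0351
```

Request:
{"method": "jog_arm", "body": {
  "rows": [
    [[0,0,0,-0.08,1],[0,0,0,-0.16,1],[0,0,0,-0.24,1]]
  ]
}}

```text
time_s: 20.02
tcp_pos: [0.5095, -0.2009, 0.144]
tool_rot: [-179.9, 0.0, 85.4]
wrist_force: [-4.8, -1.9, 4.0]
opening: 0.0353
```

```bash
python3 m.py
```

```text
20.025 [ 0.5095 -0.2009  0.144 ] yaw [-179.9    0.    85.4] [-4.8 -1.9  4. ] M [-0.433  0.591  0.51 ] j6 -29.3 qv6 36.4 tau6 -0.358 0.0353
```

Turning torque rose from a loose level of about 0.26 N m to 0.35, 0.37 and then 0.51. A fit with the known slope gives about 0.2–0.25 added, which is firm and below overtight. I'll stop, let go and rise.

Request:
{"method": "jog_arm", "body": {
  "rows": [
    [[0,0,0,0.03,1],[0,0,0,0.03,1]]
  ]
}}

```text
time_s: 20.27
tcp_pos: [0.5096, -0.2009, 0.144]
tool_rot: [-179.9, 0.0, 87.3]
wrist_force: [-5.3, -2.7, 3.4]
opening: 0.0347
```

```bash
python3 -c "
from h import *
for i in range(4):
    grab_frame('scene');s=status.sense();print(s['moment'].round(3),s['tool_rot'][2].round(1),s['wrist_force'].round(1))"
```

```text
[-0.415  0.58   0.086] 87.3 [-5.2 -2.1  3.4]
[-0.461  0.582  0.088] 87.3 [-4.7 -1.6  4.1]
[-0.411  0.597  0.109] 87.3 [-4.7 -2.7  4.1]
[-0.468  0.595  0.1  ] 87.3 [-4.8 -2.5  3.8]
```

Request:
{"method": "jog_arm", "body": {
  "rows": [
    [[0,0,0,0.03,0.3],[0,0,0,0.03,0.0],[0,0,0,0.03,-0.4],[0,0,0,0.03,-0.4],[0,0,0,0.03,-0.4]]
  ]
}}

```text
time_s: 21.1
tcp_pos: [0.5104, -0.2006, 0.1438]
tool_rot: [-180.0, -0.0, 89.0]
wrist_force: [-0.4, -0.9, 0.4]
opening: 0.0616
```

Request:
{"method": "jog_arm", "body": {
  "rows": [
    [[0,0,10,0,-0.4],[0,0,30,0,-0.4],[0,0,60,0,-0.4],[0,0,90,0,-0.4],[0,0,100,0,-0.4],[0,0,100,0,-0.4]]
  ]
}}

```text
time_s: 21.85
tcp_pos: [0.5104, -0.2007, 0.2439]
tool_rot: [180.0, 0.0, 89.0]
wrist_force: [-0.1, 0.4, 0.0]
opening: 0.0618
```

```bash
python3 m.py; python3 - <<'E'
from h import *
p,d=grab_frame("scene");q,e=grab_frame("top");W=world("scene",d)
r=(p[...,0].astype(int)-p[...,2]>25)&(np.hypot(W[...,0]-.51,W[...,1]+.199)<.02)&(W[...,2]>.165)&(W[...,2]<.23)
v,u=np.where(r);print("head",len(u),W[r].min(0),W[r].max(0),u.mean(),v.min(),v.max())
cv2.imwrite("pics/a5.png",cv2.resize(p[60:340,130:450,::-1],None,fx=2.4,fy=2.1,interpolation=cv2.INTER_CUBIC)[:600,:800])
E
```

```text
21.85 [ 0.5104 -0.2007  0.2439] yaw [180.   0.  89.] [-0.1  0.4  0. ] M [-0.05  -0.069  0.014] j6 -32.8 qv6 -0.0 tau6 0.0 0.0618
head 76 [ 0.49986616 -0.20743568  0.17811493] [ 0.52022855 -0.18852721  0.20266039] 211.02631578947367 106 119
```

View pics/a5.png

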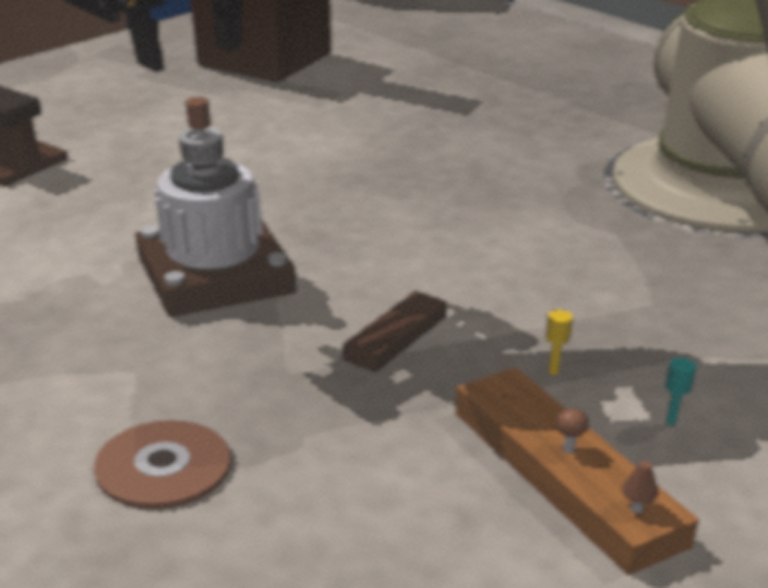

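The last picture shows the point upright in the collet at crop (198,112) and the gripper clear. The ball and cone points, wheel and offcut are where they were. I'm handing in.

```bash
python3 -c "
from cell import bot
print(bot.job_done())"
```

```text
the job is handed in; nothing more can be done
None
```

The straight-sided grinding point is out of the rack, pressed home in the spindle and gripped by the collet. I handed the job in at about 22 s.

- **Seating:** The push rose to 27 N with almost no further travel, at the expected home height. I never sampled the 8–20 N needed to pass the catches. Past them the readings were only about 5 N before the floor, so home rests on the height and on the final push above 20 N. Pictures before and after tightening show the head spanning about 0.178–0.203 m above the table, upright, as expected for home.
- **Tightening:** I turned the nut clockwise about 2.3 rad. The turning torque rose from about 0.26 N m loose to 0.51 N m. Single readings scatter by about 0.03 N m. A fit over the last readings gives about 0.23 N m added, or roughly 125 N on the jaws. That is slightly above the 0.15–0.2 aim but below the overtight limit of 0.32. I eased back about 2° before letting go.
- **Release and surroundings:** After release the wrist force read about zero with the gripper clear of the grinder. The ball and cone points, wheel and offcut looked untouched in the last picture.

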